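Eject the seated bearing and put it in the tray

ROBOT

A 6-joint arm with a two-finger parallel gripper is mounted at the origin on a cart in front of the work surface, level with it; the furniture and walls round the work are solid. World frame = base frame: x ahead of the robot, y to its left, z up, the work surface at z = 0. Lengths are in m, angles in degrees, forces in N, time in s.
With the tool pointing down it reaches from about 0.3 to 1 m from the base axis. Payload 5.1 kg.
Tool frame: the origin (TCP) lies at the very end of the fingers, on their centre line; the grasp point (between the pads) lies 19 mm behind it; z points along the fingers, y is the line along which they close (so a half turn about z gives the same grasp; the last joint's range is limited). The gripper opens to 95 mm and grips with 3 to 60 N. Pads are 20 mm wide; open, the fingers measure 119 mm over their backs; the gripper's body (75 mm by 180 mm) begins 59 mm behind the grasp point.
Start: joints at [65.856, 7.093, 94.555, -0, 78.352, -4.733], TCP at [0.216, 0.613, 0.215] pointing down, gripper open.
Joint ranges: [-149.61, 149.61], [-58.7, 133.49], [1.44, 155.28], [-77.14, 257.14], [18.33, 153.61], [-166.67, 166.67]. Speed limits (degrees/s): [147.25, 147.25, 180, 180, 180, 180].

INTERFACE

Orientations are given as [roll, pitch, yaw] about the fixed x, y, z axes, in that order (R = Rz(yaw) Ry(pitch) Rx(roll)).
In Python, from bench import env gives the robot as it stands.
- The arm moves only by the tool send_rows, never from a script. Its argument "steps" is text: rows parted by semicolons, each of 7 numbers parted by spaces: the turn, a rotation vector about the world's x, y, z in units of 6 degrees (1.0 is 6 degrees), then the shift along the world's x, y, z in units of 30 mm (1.0 is 30 mm), then the opening, from -1 (shut) to 1 (fully open), so that 0 is half open. In form: ax ay az tx ty tz claw; .... A call has exactly 10 rows; each row is the pose to reach, as a shift and turn from the pose commanded when the call began; what a row does not reach only later rows make up. A row lasts 1/10 s, in which the tool goes at most 50 mm and 8.59 degrees, less where a joint would pass 70% of its speed; a pose out of reach is approached as far as the arm can. A call with a gripper value outside its range is refused whole. The fingers move at their own pace and stop on an object; "newtons" is the grip in N (left out, the last holds). Time passes only in rows, so rows that repeat a pose let the fingers close, or fill a call up. It gives the time, the measured TCP pose, the force, the opening and the grip force at its end, in the units of the state.
- env.observe(): the state, without advancing time (a new reading comes with each control period).
- env.get_image(name): name is "side" or "top" or "wrist"; returns a dict with "color" (400x640x3 uint8, red, green, blue), "intrinsics" (3x3 intrinsics, pixels), "D" ([k1, k2, p1, p2, k3] as OpenCV has them; the pictures are not rectified), "R" (3x3) and "t" (3): a world point X has camera coordinates R X + t; the wrist camera has in their place "mount" (4x4, takes a point from camera to tool coordinates, whose origin is the TCP and whose axes are the flange's). Camera axes: x right, y down, z forward; pixel columns grow to the right and rows downward; lengths in m; the calibration is good to about 2 mm. A picture is of the moment at which its call begins: read the wrist's pose just before it. There is no depth.
- env.sign_off(): hands the job in; it is judged then, once.
The state is a dict: "time": time; "q": joint angles; "dq": joint speeds; "effort": joint torques, N m; "ee_pos": TCP position; "tcp_rot": TCP orientation; "force": force on the tool from outside, world axes, zero at the start; "moment": the same for the moment, N m; "grip_width": opening from 0.0 (shut) to 1.0 (fully open); "gripper_force": force on a finger pad.
Only numpy, scipy, OpenCV 4.12 (cv2) and the standard library are available. Lean on these libraries where they do the work, as an engineer would, in place of code of your own. Each camera call takes 0.05 s, during which the arm holds its last target. There are 200 camera calls.

TASK

A ball bearing is sunk in the pocket of the blue ejector nest. Press the nest's red lever pad all the way down so that the bearing rises where it sits, then take hold of that bearing, lower it into the green tray without dropping it, and leave it lying flat on the tray's floor.

Things in the scene. Friction and masses are not known exactly. Their poses are not given: they have to be found in the camera images.
- bearing_center (a point): Centre (half-way up) of the steel ball bearing sunk in the nest's pocket: 52 mm outside diameter, 15 mm thick, 25 mm bore, about 0.2 kg, lying flat, z along its axis. Seated, its top is 1 mm below the nest plate's top; with the lever fully down it stands 14 mm higher, so 13 mm of its side shows. A like bearing lying loose on the bench further back is a bystander.
- ejector_lever (a joint): Hinge of the ejector lever, rad: 0 as found (pad up, bearing seated), 0.40 at its stop (bearing fully raised; 35 mm per rad). Stiff: stays where it is left; takes 6 to 9 N on the pad. The nest is a fixed 100 x 100 mm blue plate on posts, its flat top 54 mm above the bench with nothing above it, the 55 mm round pocket in its middle.
- lever_pad (a point): Middle of the upper face of the red lever pad, 38 x 46 mm, standing out beside the nest 126 mm from the pocket's axis, face 62 mm above the bench when up. At its stop this point is 23 mm above the bench (39 mm lower) and 8 mm further from the nest. y: level, along the hinge; x: towards the nest. The pad leans 0.2 rad towards the nest when up, 0.2 rad away when down.
- tray_floor (a point): Middle of the inner floor of the green open tray with black rubber liner, fixed: floor 6 mm above the bench, inside 152 mm along the point's x and 142 mm along its y, rim 26 mm above the bench. z points up.
Mind the look-alikes: they are no part of the job. Leave any pink or purple look-alike of the part that bears bearing_center alone.

How it is judged:
By the outcome, as a careful person would: the job done as asked, in the order asked, and still so for the second after the job is handed in, with the robot touching nothing.
It also fails if it takes over 48 s, if anything falls off the work surface, if the arm or the gripper's body presses on something with over 40 N, if the wrist force passes 120 N, or if a joint passes its speed limit or range.

## Working session

There is one attempt and no reset: what is moved stays moved. The work goes in short steps, Python scripts to look and compute and a tool call to move; the robot and the scene stay as the last step left them, time stands still between calls to the robot, and variables do not carry over. Pictures are saved under pics/ and viewed, at most 10 in all, crops included, and the job is handed in when it is done.

Besides the shell and the picture viewer there is one more tool, called after ">>>" as name(argument=value, ...) on one line, values as JSON. send_rows: Moves the arm, as the interface text tells. Its arguments: {"type":"object","properties":{"steps":{"type":"string"},"newtons":{"type":"number"}},"required":["steps"]}

```bash
mkdir -p pics
cat > h.py <<'E'
import numpy as np, cv2
from scipy.spatial.transform import Rotation as Ro
from bench import env
def get(n):
    s=env.observe(); im=env.get_image(n)
    if n=="wrist":
        T=np.eye(4); T[:3,:3]=Ro.from_euler('xyz',s['tcp_rot'],degrees=True).as_matrix(); T[:3,3]=s['ee_pos']
        C=T@np.array(im['mount']); im['R']=C[:3,:3].T; im['t']=-C[:3,:3].T@C[:3,3]
    return im
def ray(im,uv,z):
    p=cv2.undistortPoints(np.array(uv,float).reshape(-1,1,2),np.array(im['intrinsics']),np.array(im['D'])).reshape(-1,2)
    R=np.array(im['R']);t=np.array(im['t']); d=np.c_[p,np.ones(len(p))]@R; c=-R.T@t
    return c+d*((z-c[2])/d[:,2])[:,None]
def proj(im,X):
    R=np.array(im['R']);return cv2.projectPoints(np.array(X,float).reshape(-1,3),cv2.Rodrigues(R)[0],np.array(im['t'],float),np.array(im['intrinsics']),np.array(im['D']))[0].reshape(-1,2)
def save(im,n): cv2.imwrite('pics/'+n,im['color'][:,:,::-1])
E
python3 - <<'E'
from h import *
print(env.observe())
ims=[]
for n in("top","side"):
    im=get(n);save(im,n+'1.png');print(n,-np.array(im['R']).T@im['t'])
E
```

```text
{'time': 0.0, 'q': array([ 6.58568240e+01,  7.13384468e+00,  9.46329012e+01,  7.51831737e-05,
        7.83533763e+01, -4.73379430e+00]), 'dq': array([-0.02254731, -0.05854341,  0.04184426, -0.00051593,  0.00542108,
       -0.02171168]), 'effort': array([ 1.31472847e-03, -4.17601776e+01, -3.59929276e+01,  7.76307844e-02,
        4.91980556e-02, -2.00376639e-04]), 'ee_pos': array([0.21578017, 0.61245544, 0.21339531]), 'tcp_rot': array([-1.79880294e+02, -9.98658917e-03,  1.60590593e+02]), 'force': array([0.040086  , 0.17396531, 0.09592504]), 'moment': array([-0.00962797,  0.05257422,  0.06990925]), 'gripper_force': 0.0, 'grip_width': 0.9985520505067331}
top [ 0.47575358 -0.04770549  0.89291061]
side [0.43235321 0.67758899 0.5498497 ]
```

View pics/top1.png

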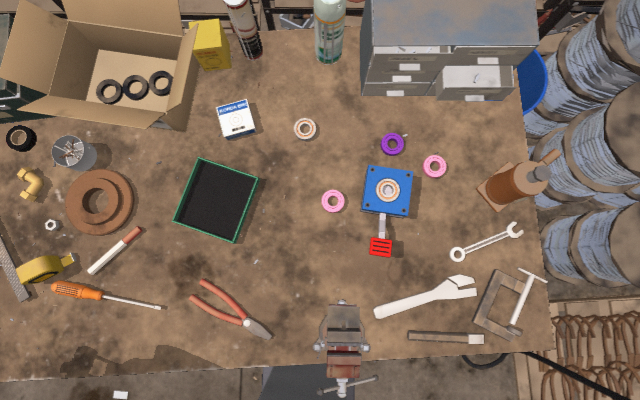

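View pics/side1.png

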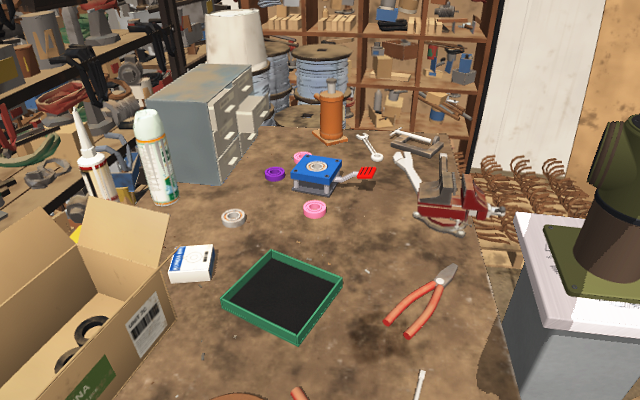

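The top view shows the nest at (388,190) with the bearing in its pocket, the red pad at (381,246), the tray at (216,200) and the loose bearing at (305,128). There are pink and purple rings round the nest. The side view agrees.

```bash
cat > m.py <<'E'
from h import *
def big(mask,roi=None):
    if roi: m=np.zeros_like(mask);a,b,c,d=roi;m[b:d,a:c]=mask[b:d,a:c];mask=m
    cs=cv2.findContours(mask,cv2.RETR_EXTERNAL,cv2.CHAIN_APPROX_NONE)[0]
    return max(cs,key=cv2.contourArea)
E
python3 - <<'E'
from m import *
for n,rb,rr,rt in(("top",(350,155,425,225),(360,225,400,265),(165,150,270,250)),("side",(280,150,350,200),(350,160,385,185),(210,240,350,350))):
    im=get(n);hsv=cv2.cvtColor(im['color'],cv2.COLOR_RGB2HSV)
    b=big(cv2.inRange(hsv,(100,120,50),(125,255,255)),rb)
    r=cv2.inRange(hsv,(0,190,120),(6,255,255))|cv2.inRange(hsv,(174,190,120),(180,255,255))
    r=cv2.morphologyEx(r,cv2.MORPH_CLOSE,np.ones((5,5)));r=big(r,rr)
    g=big(cv2.inRange(hsv,(65,90,30),(90,255,255)),rt)
    for nm,c,z in(("blue",b,.054),("red",r,.062),("green",g,.026)):
        P=ray(im,c.reshape(-1,2),z)[:,:2]
        q=cv2.minAreaRect((P*1000).astype(np.float32)); print(n,nm,[np.round(v,1) for v in q])
    # bearing: bright low-sat inside nest
    x0,y0,x1,y1=rb
    m=cv2.inRange(hsv,(0,0,0),(40,255,255)) if 0 else cv2.bitwise_not(cv2.inRange(hsv,(95,100,0),(130,255,255)))
    f=np.zeros_like(m);cv2.drawContours(f,[b],-1,255,-1);f=cv2.erode(f,np.ones((5,5)));c=big(m&f)
    P=ray(im,c.reshape(-1,2),.054)[:,:2]*1000;print(n,'pocket',cv2.fitEllipse(P.astype(np.float32)))
E
```

```text
top blue [array([ 627.1, -190.8]), array([101.1, 101.6]), np.float64(81.9)]
top red [array([ 502.2, -173.3]), array([45.5, 36.5]), np.float64(82.1)]
top green [array([605.3, 193.8]), array([152.9, 158. ]), np.float64(71.5)]
top pocket ((628.0380859375, -190.73951721191406), (51.959877014160156, 52.96994400024414), 17.292621612548828)
side blue [array([ 627.2, -176.8]), array([127.6, 108.7]), np.float64(82.4)]
side red [array([ 502.7, -165.5]), array([63.2, 35.4]), np.float64(83.4)]
side green [array([605. , 205.7]), array([164.3, 170.1]), np.float64(71.4)]
side pocket ((628.9290161132812, -189.9175262451172), (50.822086334228516, 51.93864440917969), 82.04248046875)
```

>>> send_rows(steps="0 0 0.2 1.2 -1.2 0 -1;0 0 0.4 2.2 -2.6 0 -1;0 0 0.6 3.2 -3.8 0 -1;0 0 0.8 4.2 -5.1 0 -1;0 0 1 5.2 -6.4 0 -1;0 0 1.2 6.2 -7.7 0 -1;0 0 1.4 7 -9 0 -1;0 0 1.6 7.5 -10.4 0 -1;0 0 1.8 8 -11.8 0 -1;0 0 1.9 8.2 -13 0 -1")

```text
time: 1.2
ee_pos: [0.4628, 0.2208, 0.2145]
tcp_rot: [-180.0, 0.0, 172.0]
force: [0.5, -0.5, 1.5]
grip_width: 0.216
gripper_force: 0.0
```

>>> send_rows(steps="0 0 0 0.2 -1.4 0 -1;0 0 0 0.4 -2.8 0 -1;0 0 0 0.6 -4.2 0 -1;0 0 0 0.8 -5.6 -0.3 -1;0 0 0 1 -7 -0.6 -1;0 0 0 1.2 -8.4 -1 -1;0 0 0 1.3 -9.8 -1.4 -1;0 0 0 1.3 -11.2 -1.8 -1;0 0 0 1.33 -12.6 -2 -1;0 0 0 1.33 -13.2 -2 -1")

```text
time: 2.2
ee_pos: [0.5009, -0.1757, 0.1532]
tcp_rot: [-180.0, -0.1, 171.8]
force: [0.3, 1.8, 0.1]
grip_width: 0.002
gripper_force: 0.0
```

>>> send_rows(steps="0 0 0 0 0 -0.5 -1;0 0 0 0 0 -1 -1;0 0 0 0 0 -1.5 -1;0 0 0 0 0 -2 -1;0 0 0 0 0 -2.4 -1;0 0 0 0 0 -2.6 -1;0 0 0 0 0 -2.8 -1;0 0 0 0 0 -2.9 -1;0 0 0 0 0 -3 -1;0 0 0 0 0 -3 -1")

```text
time: 3.2
ee_pos: [0.5023, -0.1731, 0.0649]
tcp_rot: [-180.0, 0.0, 172.0]
force: [-0.0, -0.9, -0.0]
grip_width: 0.005
gripper_force: 0.0
```

>>> send_rows(steps="0 0 0 -0.03 0 -0.1 -1;0 0 0 -0.06 0 -0.2 -1;0 0 0 -0.09 0 -0.3 -1;0 0 0 -0.12 0 -0.4 -1;0 0 0 -0.15 0.02 -0.5 -1;0 0 0 -0.18 0.02 -0.6 -1;0 0 0 -0.2 0.02 -0.7 -1;0 0 0 -0.22 0.03 -0.8 -1;0 0 0 -0.24 0.03 -0.9 -1;0 0 0 -0.25 0.03 -1 -1")

```text
time: 4.2
ee_pos: [0.4947, -0.1722, 0.0359]
tcp_rot: [180.0, 0.0, 172.0]
force: [-3.1, 2.2, 7.2]
grip_width: 0.007
gripper_force: 3.5
```

>>> send_rows(steps="0 0 0 0 0 -0.06 -1;0 0 0 0 0 -0.12 -1;0 0 0 0 0 -0.18 -1;0 0 0 0 0 -0.24 -1;0 0 0 0 0 -0.28 -1;0 0 0 0 0 -0.32 -1;0 0 0 0 0 -0.35 -1;0 0 0 0 0 -0.37 -1;0 0 0 0 0 -0.39 -1;0 0 0 0 0 -0.4 -1")

```text
time: 5.2
ee_pos: [0.4939, -0.1721, 0.0247]
tcp_rot: [180.0, -0.1, 172.0]
force: [-9.2, 3.0, 15.3]
grip_width: 0.007
gripper_force: 8.7
```

>>> send_rows(steps="0 0 0 0 0 -0.02 -1;0 0 0 0 0 -0.04 -1;0 0 0 0 0 -0.06 -1;0 0 0 0 0 -0.08 -1;0 0 0 0 0 -0.1 -1;0 0 0 0 0 -0.1 -1;0 0 0 0 0 -0.1 -1;0 0 0 0 0 -0.1 -1;0 0 0 0 0 -0.1 -1;0 0 0 0 0 -0.1 -1")

```text
time: 6.2
ee_pos: [0.4941, -0.1722, 0.0242]
tcp_rot: [180.0, -0.2, 172.0]
force: [-17.7, 6.6, 31.0]
grip_width: 0.002
gripper_force: 16.6
```

Firm stop reached. Next: retreat up, move above the nest and open.

>>> send_rows(steps="0 0 0 0 0 0.2 -1;0 0 0 0 0 0.6 -1;0 0 0 0 0 1.2 -1;0 0 0 0 0 2 -1;0 0 0 0 0 3 -1;0 0 0 0 0 4 -1;0 0 0 0 0 4.6 0;0 0 0 0 0 4.6 0.8;0 0 0 0 0 4.6 0.8;0 0 0 0 0 4.6 0.8")

```text
time: 7.2
ee_pos: [0.4935, -0.1716, 0.1559]
tcp_rot: [180.0, -0.2, 172.0]
force: [-0.2, -0.3, 1.0]
grip_width: 0.282
gripper_force: 0.0
```

Run:
```python
from m import *
for n in("side","wrist"):
    im=get(n);save(im,n+'2.png')
    if n=="side": cv2.imwrite('pics/side2c.png',cv2.resize(im['color'][130:210,260:400,::-1],None,fx=5,fy=5))
    if n=="wrist": print(proj(im,[.628,-.1905,.067]))
print(env.observe()['ee_pos'])
```

```text
[[320.96902714 346.76405306]]
[ 0.49347945 -0.1716136   0.15576638]
```

View pics/side2c.png

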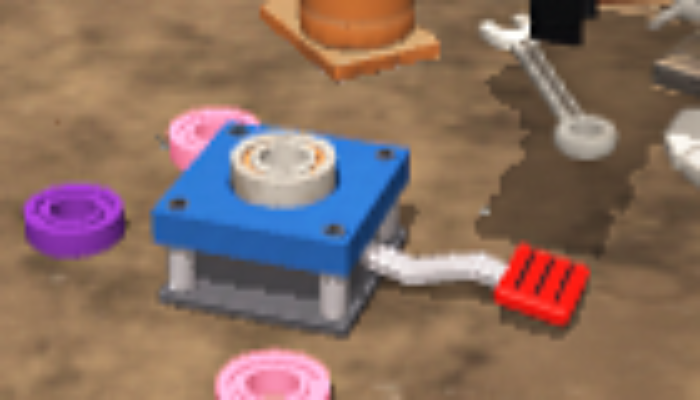

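View pics/wrist2.png

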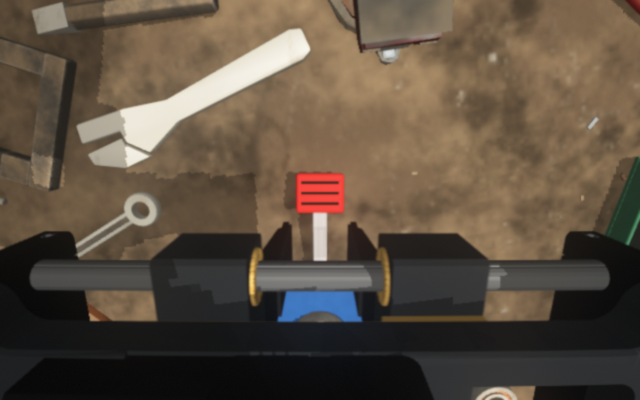

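The side crop shows the lever pad down at (545,285) and the bearing raised in the pocket at (285,170). The wrist view confirms that the pad is clear.

>>> send_rows(steps="0 0 0 1 -0.14 0 0.6;0 0 0 2 -0.28 0 0.6;0 0 0 3 -0.42 0 0.6;0 0 0 4 -0.56 0 0.6;0 0 0 4.45 -0.62 0 0.6;0 0 0 4.45 -0.62 -0.5 0.6;0 0 0 4.45 -0.62 -1 0.6;0 0 0 4.45 -0.62 -1.4 0.6;0 0 0 4.45 -0.62 -1.7 0.6;0 0 0 4.45 -0.62 -1.7 0.6")

```text
time: 8.3
ee_pos: [0.6259, -0.1901, 0.1039]
tcp_rot: [179.9, -0.2, 172.0]
force: [0.3, -0.4, 0.1]
grip_width: 0.804
gripper_force: 0.0
```

>>> send_rows(steps="0 0 0 0 0 -0.2 0.6;0 0 0 0 0 -0.4 0.6;0 0 0 0 0 -0.6 0.6;0 0 0 0 0 -0.8 0.6;0 0 0 0 0 -1 0.6;0 0 0 0 0 -1.2 0.6;0 0 0 0 0 -1.4 0.6;0 0 0 0 0 -1.55 0.6;0 0 0 0 0 -1.65 0.6;0 0 0 0 0 -1.66 0.6")

```text
time: 9.3
ee_pos: [0.6276, -0.1906, 0.0562]
tcp_rot: [180.0, -0.1, 172.0]
force: [0.9, -1.0, 0.1]
grip_width: 0.8
gripper_force: 0.0
```

Now close on the bearing.

>>> send_rows(steps="0 0 0 0 0 0 0.2;0 0 0 0 0 0 0.15;0 0 0 0 0 0 0.1;0 0 0 0 0 0 0;0 0 0 0 0 0 -0.1;0 0 0 0 0 0 -0.2;0 0 0 0 0 0 -0.3;0 0 0 0 0 0 -0.3;0 0 0 0 0 0 -0.3;0 0 0 0 0 0 -0.3", newtons=35)

```text
time: 10.3
ee_pos: [0.6282, -0.1907, 0.0572]
tcp_rot: [180.0, 0.0, 172.0]
force: [-0.5, 0.9, 3.7]
grip_width: 0.543
gripper_force: 35.0
```

>>> send_rows(steps="0 0 0 0 0 0.1 -0.3;0 0 0 0 0 0.2 -0.3;0 0 0 0 0 0.35 -0.3;0 0 0 0 0 0.5 -0.3;0 0 0 0 0 0.7 -0.3;0 0 0 0 0 1 -0.3;0 0 0 0 0 1.3 -0.3;0 0 0 0 0 1.7 -0.3;0 0 0 0 0 2 -0.3;0 0 0 0 0 2 -0.3")

```text
time: 11.3
ee_pos: [0.6293, -0.1912, 0.1196]
tcp_rot: [-179.9, 0.2, 172.0]
force: [0.7, -0.3, -2.4]
grip_width: 0.535
gripper_force: 35.0
```

Run:
```python
from m import *
im=get("side");s=env.observe();print(s['ee_pos'],s['force'],s['grip_width'])
u,v=proj(im,s['ee_pos'])[0].astype(int);print(u,v)
cv2.imwrite('pics/side3c.png',cv2.resize(im['color'][max(0,v-60):v+60,u-80:u+80,::-1],None,fx=5,fy=5))
```

```text
[ 0.62873076 -0.19095306  0.11841459] [-0.13371147  1.35992097 -1.6818827 ] 0.5376913952976782
315 142
```

View pics/side3c.png

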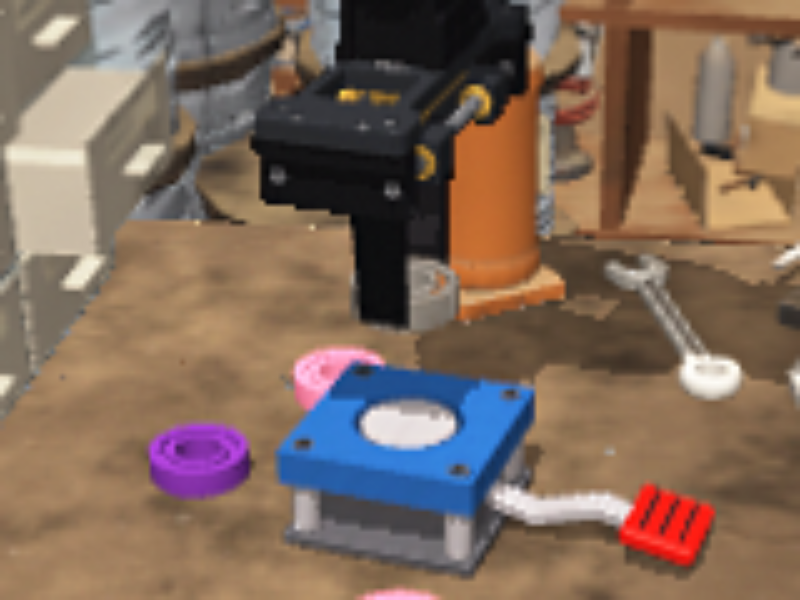

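Run:
```python
from m import *
im=get("side");s=env.observe();e=s['ee_pos']
u,v=proj(im,e)[0].astype(int)
a=im['color'][v-30:v+20,u-35:u+35,::-1]
a=cv2.resize(a,None,fx=11,fy=11,interpolation=cv2.INTER_CUBIC)
# predicted flat bearing outline, bottom 4.5mm below tip
th=np.linspace(0,2*np.pi,60)
for z,c in((-.0047,(0,0,255)),(.0103,(0,255,0))):
    P=proj(im,np.c_[e[0]+.026*np.cos(th),e[1]+.026*np.sin(th),e[2]+z+0*th])
    cv2.polylines(a,[(((P-[u-35,v-30])+.5)*11).astype(int).reshape(-1,1,2)],True,c,1)
cv2.imwrite('pics/side4c.png',a)
```

```text
(no output)
```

View pics/side4c.png

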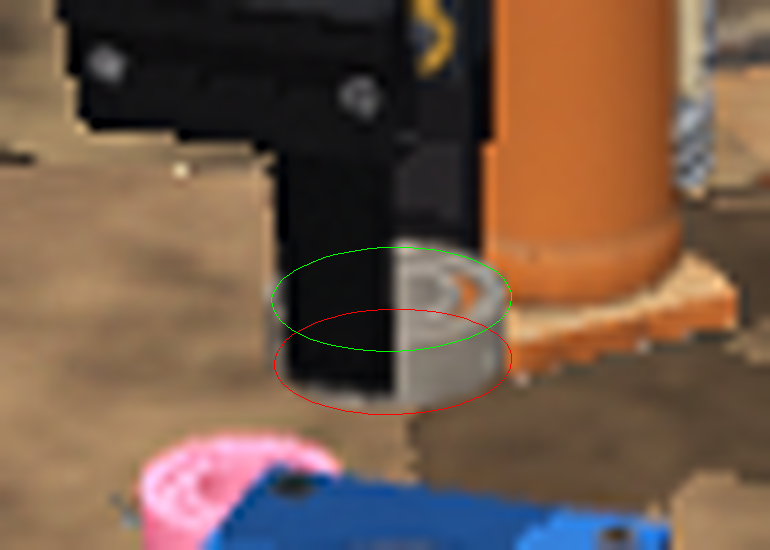

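The overlay shows the bearing level in the grip and on the finger centre line, with its lower face about 4 mm below the tips. Carry it to the tray.

>>> send_rows(steps="0 0 0 0 0.1 0.2 -0.3;0 0 0 0 0.3 0.5 -0.3;0 0 -0.1 0 0.7 0.8 -0.3;0 0 -0.3 -0.1 1.3 1 -0.3;0 0 -0.5 -0.2 2 1 -0.3;0 0 -0.7 -0.3 2.8 1 -0.3;0 0 -0.9 -0.4 3.6 1 -0.3;0 0 -1.1 -0.4 4.4 1 -0.3;0 0 -1.2 -0.5 5.2 1 -0.3;0 0 -1.3 -0.5 6 1 -0.3")

```text
time: 12.4
ee_pos: [0.6127, -0.0087, 0.1478]
tcp_rot: [180.0, 0.0, 164.2]
force: [-0.5, -1.2, -2.0]
grip_width: 0.536
gripper_force: 35.0
```

>>> send_rows(steps="0 0 0 0 0.8 0 -0.3;0 0 -0.1 0 1.6 0 -0.3;0 0 -0.2 -0.1 2.4 0 -0.3;0 0 -0.3 -0.1 3.2 0 -0.3;0 0 -0.4 -0.2 4 0 -0.3;0 0 -0.45 -0.2 4.8 0 -0.3;0 0 -0.45 -0.27 5.6 0 -0.3;0 0 -0.45 -0.27 6.3 0 -0.3;0 0 -0.45 -0.27 6.7 0 -0.3;0 0 -0.45 -0.27 6.82 0 -0.3")

```text
time: 13.4
ee_pos: [0.6046, 0.1955, 0.1474]
tcp_rot: [180.0, 0.0, 161.6]
force: [-0.5, -0.5, -1.7]
grip_width: 0.539
gripper_force: 35.0
```

>>> send_rows(steps="0 0 0 0 0 -0.3 -0.3;0 0 0 0 0 -0.8 -0.3;0 0 0 0 0 -1.3 -0.3;0 0 0 0 0 -1.8 -0.3;0 0 0 0 0 -2.3 -0.3;0 0 0 0 0 -2.8 -0.3;0 0 0 0 0 -3.2 -0.3;0 0 0 0 0 -3.5 -0.3;0 0 0 0 0 -3.7 -0.3;0 0 0 0 0 -3.7 -0.3")

```text
time: 14.4
ee_pos: [0.6043, 0.1939, 0.0349]
tcp_rot: [-180.0, -0.1, 161.5]
force: [0.8, 0.7, -1.5]
grip_width: 0.541
gripper_force: 35.0
```

>>> send_rows(steps="0 0 0 0 0 -0.1 -0.3;0 0 0 0 0 -0.2 -0.3;0 0 0 0 0 -0.3 -0.3;0 0 0 0 0 -0.4 -0.3;0 0 0 0 0 -0.5 -0.3;0 0 0 0 0 -0.6 -0.3;0 0 0 0 0 -0.7 -0.3;0 0 0 0 0 -0.76 -0.3;0 0 0 0 0 -0.8 -0.3;0 0 0 0 0 -0.8 -0.3")

```text
time: 15.4
ee_pos: [0.6047, 0.1939, 0.0116]
tcp_rot: [-180.0, -0.0, 161.5]
force: [0.5, 0.4, -1.6]
grip_width: 0.539
gripper_force: 35.0
```

>>> send_rows(steps="0 0 0 0 0 -0.02 -0.3;0 0 0 0 0 -0.04 -0.3;0 0 0 0 0 -0.06 -0.3;0 0 0 0 0 -0.07 -0.3;0 0 0 0 0 -0.08 -0.3;0 0 0 0 0 -0.09 -0.3;0 0 0 0 0 -0.1 -0.3;0 0 0 0 0 -0.1 -0.3;0 0 0 0 0 -0.1 -0.3;0 0 0 0 0 -0.1 -0.3")

```text
time: 16.4
ee_pos: [0.6051, 0.194, 0.0112]
tcp_rot: [-180.0, -0.0, 161.5]
force: [-5.6, -2.0, 9.7]
grip_width: 0.538
gripper_force: 35.0
```

Floor contact (about +10 N). Release gently.

>>> send_rows(steps="0 0 0 0 0 0 0.12;0 0 0 0 0 0 0.15;0 0 0 0 0 0 0.2;0 0 0 0 0 0 0.25;0 0 0 0 0 0 0.3;0 0 0 0 0 0 0.35;0 0 0 0 0 0 0.4;0 0 0 0 0 0 0.4;0 0 0 0 0 0 0.4;0 0 0 0 0 0 0.4")

```text
time: 17.4
ee_pos: [0.6049, 0.1939, 0.0088]
tcp_rot: [-180.0, 0.0, 161.5]
force: [0.1, 0.2, 0.7]
grip_width: 0.699
gripper_force: 0.0
```

>>> send_rows(steps="0 0 0 0 0 0.2 0.4;0 0 0 0 0 0.5 0.4;0 0 0 0 0 1 0.4;0 0 0 0 0 1.6 0.4;0 0 0 0 0 2.4 0.4;0 0 0 -1 0 3.4 0.4;0 0 0 -2 0 4.4 0.4;0 0 0 -3.4 0 5 0.4;0 0 0 -4.6 0 5 0.4;0 0 0 -5 0 5 0.4")

```text
time: 18.4
ee_pos: [0.4533, 0.1942, 0.1613]
tcp_rot: [179.9, 0.2, 161.5]
force: [-0.5, -0.7, 0.4]
grip_width: 0.703
gripper_force: 0.0
```

Run:
```python
from m import *
a=get("side")['color'][230:350,200:360];b=get("top")['color'][140:260,140:300]
cv2.imwrite('pics/end.png',cv2.resize(np.hstack([a,b])[:,:,::-1],None,fx=2.5,fy=2.5))
```

```text
(no output)
```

View pics/end.png

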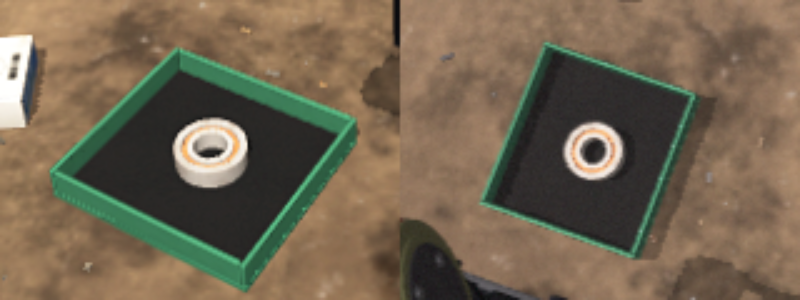

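The bearing lies flat in the middle of the tray, at (210,152) in the side crop and (593,150) in the top crop, and the gripper is clear of it.

```bash
python3 -c "
from bench import env
print(env.sign_off())"
```

```text
the job is handed in; nothing more can be done
None
```

I pressed the lever to its stop, gripped the raised bearing, lowered it into the green tray and left it lying flat on the floor; I handed the job in after about 18.5 s of robot time, and no verdict came back.

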